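# Press the spice jars home in the foam case

## Task

Finish packing the foam-lined spice case: lay the loose red-capped jar on its side in the empty cutout (the one with the blue floor), and press both it and the purple jar, which only lies on its cutout's lips, firmly down until each is fully home on the cutout's floor at both ends. Set the red-capped jar down into its place, do not drop it in from a height, and leave the mug and the bottles behind the case where they stand.

Things in the scene. Friction and masses are not known exactly. Their poses are not given: they have to be found in the camera images.
- case: Open foam-lined case, fixed: blue shell 212 (x) x 280 (y) x 40 mm, dark grey foam. Origin: centre of its underside; z up; case x runs along its three parallel cutouts (jars lie along case x), centre lines at case y = -84, 0, +84 mm. Cutouts are 146 mm long (case x -73 to 73), floor 10 mm above the underside. Pressed home a jar's axis is 32 mm (purple 31.5 mm) above the underside.
- empty_pocket (a point): Centre of the floor of the empty cutout, on its blue strip (130 x 34 mm along the cutout), 10 mm above the case's underside. It can be any of the three cutouts. Another cutout holds a dark green jar with black cap that is already home (fixed), the third the purple jar.
- red_cap_jar: Spice jar with red cap and white label with green and red, round, 44 mm across, 110 mm long, 90 g (mass varies 0.7 to 1.4 times). It lies on its side on the cooktop right of the case; it may roll if nudged. Origin: centre of its base; its z axis runs along the jar from base to cap (level at the start).
- red_cap_jar_base (a point): Centre of the red-capped jar's base, on its axis.
- red_cap_jar_mid (a point): Middle of the red-capped jar, on its axis, 55 mm from either end: grasp here across the jar.
- red_cap_jar_cap (a point): Centre of the end of the red-capped jar's cap, on its axis.
- purple_jar: Spice jar with purple and orange label and black cap, round, 43 mm across, 132 mm long, 90 g (mass varies 0.7 to 1.4 times). It lies on its side on the lips of its cutout, not yet pressed in. Origin: centre of its base; its z axis runs along the jar from base to cap.
- purple_jar_base (a point): Centre of the purple jar's base, on its axis.
- purple_jar_mid (a point): Middle of the purple jar, on its axis, 66 mm from either end.
- purple_jar_cap (a point): Centre of the end of the purple jar's cap, on its axis.
- mug: White mug, 82 mm across, 94 mm high, standing behind the case. Origin: near the centre of its underside. To be left alone.
- oil_bottle: Small yellow oil bottle, 40 mm across, 146 mm high, standing behind the case. Origin: centre of its underside. To be left alone.
- sauce_bottle: Brown sauce bottle, 44 mm across, 198 mm high, standing behind the case. Origin: centre of its underside. To be left alone.
- foam_top (a point): Centre of the foam's top face, 45 mm above the case's underside. A home jar's crown stands 8 to 9 mm higher than this. A channel 60 mm wide (case x -30 to 30 mm, floor 10 mm above the underside) crosses all cutouts from side to side: room for fingers beside the middle of a jar.
- lip_height (a point): Above the case's origin at the height of the lips' axes (37 mm). Each cutout's sides have springy round foam lips (radius 8 mm, at case |x| 30 to 72 mm), 36 mm apart, giving 2 N/mm per piece, 2 pieces a side. A jar laid in rests on them, axis 52 mm (purple 51) above the underside; 7 to 18 N at its middle pushes it past them to the floor, where it stays. Pressing one end leaves the other up.

How it is judged:
By the outcome, as a careful person would: the job done as asked, in the order asked, and still so for the second after the job is handed in, with the robot touching nothing.
It also fails if it takes over 54 s, if anything falls off the work surface, if the arm or the gripper's body presses on something with over 40 N, if the wrist force passes 120 N, or if a joint passes its speed limit or range.

## Robot

A 6-joint arm with a two-finger parallel gripper is mounted at the origin on a cart in front of the work surface, level with it; the furniture and walls round the work are solid. World frame = base frame: x ahead of the robot, y to its left, z up, the work surface at z = 0. Lengths are in m, angles in rad, forces in N, time in s.
With the tool pointing down it reaches from about 0.375 to 0.9 m from the base axis. Payload 3.1 kg.
Tool frame: the origin (TCP) lies midway between the tips of the shut fingers; the grasp point (between the pads) lies 19 mm behind it; x points along the fingers, z is the direction in which the jaws open and shut, and the axes are right-handed (so a half turn about x gives the same grasp; the last joint's range is limited). The gripper opens to 85 mm and grips with 20 to 120 N. Pads are 22 mm wide; open, the fingers measure 114 mm over their backs; the gripper's body (76 mm by 85 mm) begins 54 mm behind the grasp point. The pads swing forward as they close: fully open they stand 13 mm farther back than shut.
Start: joints at [-1.456, 0.527, 1.433, -0, 1.181, -0.178], TCP at [0.18, -0.598, 0.231] pointing down, gripper open.
Joint ranges: [-3.08, 3.08], [-0.75, 2.2], [0.22, 2.44], [-1.43, 4.57], [0, 2.65], [-2.85, 2.85]. Speed limits (rad/s): [2.79, 2.79, 3.14, 3.14, 3.14, 3.14].

## Interface

Orientations are given as a unit quaternion [x, y, z, w].
In Python, from station import status, snapshot, camera_params, ticket gives the robot as it stands.
- The arm moves only by the tool arm_command, never from a script. Its argument "series" is a list that holds one entry, the list of rows, each a list of 4 numbers: the shift along the tool's x, y, z in mm, then the turn about the tool's x in rad. A call has 1 to 10 rows; each row shifts and turns the commanded pose from where the row before left it, along the tool's axes as they then stand; what a row does not reach is not made up. A row lasts 1/10 s, in which the tool goes at most 50 mm and 8.59 degrees, less where a joint would pass 70% of its speed; a pose out of reach is approached as far as the arm can. A call is refused whole if a number of a shift passes 50 or a number of a turn 0.15, either way. A call with a gripper value outside its range is refused whole. "jaw" is the opening in per cent of the stroke, from 0 (shut) to 100 (fully open), set as the call begins (left out, the last holds). The fingers move at their own pace and stop on an object; "force" is the grip in N (left out, the last holds). Time passes only in rows, so rows that do not move let the fingers close. It gives the time, the measured TCP pose, the force and the opening at its end, in the units of the state.
- status.sense(): the state, without advancing time (a new reading comes with each control period).
- snapshot(name): name is "scene" or "top"; returns the picture (480x640x3 uint8, red, green, blue); there is no depth.
- camera_params(name): a dict with "fovy" (degrees; the focal length in pixels is half the picture's height over the tangent of half this angle, whatever the lens; pixels are square), "cx", "cy" (the principal point, pixels), "extrinsics" (4x4, takes a point from camera to world coordinates). Camera axes: x right, y down, z forward; pixel columns grow to the right and rows downward; lengths in m; the calibration is good to about 2 mm. A picture is of the moment at which its call begins. camera_params takes no time and is no camera call.
- ticket.sign_off(): hands the job in, once; it reports no verdict.
The state is a dict: "t": time; "q": joint angles; "qd": joint speeds; "tau": joint torques, N m; "tcp_pos": TCP position; "tool_rot": TCP orientation; "force": force on the tool from outside, world axes, zero at the start; "ft_torque": the same for the moment, N m; "finger_gap": opening from 0.0 (shut) to 1.0 (fully open).
Only numpy, scipy, OpenCV 4.12 (cv2) and the standard library are available. Lean on these libraries where they do the work, as an engineer would, in place of code of your own. Each camera call takes 0.05 s, during which the arm holds its last target. There are 200 camera calls.

## Working session

There is one attempt and no reset: what is moved stays moved. The work goes in short steps, Python scripts to look and compute and a tool call to move; the robot and the scene stay as the last step left them, time stands still between calls to the robot, and variables do not carry over. Pictures are saved under pics/ and viewed, about 8 in all and at most 12, crops included, and the job is handed in when it is done.

Besides the shell and the picture viewer there is one more tool, called after ">>>" as name(argument=value, ...) on one line, values as JSON. arm_command: Moves the arm, as the interface text tells. Its arguments: {"type":"object","properties":{"series":{"type":"array"},"jaw":{"type":"number"},"force":{"type":"number"}},"required":["series"]}

```bash
mkdir -p pics; ls
python3 - <<'E'
from station import status,snapshot,camera_params
import cv2
s=status.sense();print({k:s[k] for k in("t","tcp_pos","tool_rot","force","finger_gap")})
for n in("scene","top"):
    cv2.imwrite(f"pics/{n}0.png",snapshot(n)[:,:,::-1]);print(n,camera_params(n))
E
```

```text
pics
{'t': 0.0, 'tcp_pos': array([ 0.18033975, -0.59763815,  0.23032179]), 'tool_rot': array([ 0.42227302,  0.56813531, -0.42114462,  0.56704937]), 'force': array([-0.97417624,  0.3646275 ,  0.21164015]), 'finger_gap': 1.0008527326650005}
scene {'fovy': 48.63478376841946, 'cx': 318.7519095734094, 'cy': 237.73041104481314, 'extrinsics': array([[ 0.95169349,  0.16104144, -0.26142906,  0.86026996],
       [ 0.30697996, -0.5171718 ,  0.79893468, -0.82277084],
       [-0.00654215, -0.84059442, -0.54162553,  0.6679003 ],
       [ 0.        ,  0.        ,  0.        ,  1.        ]])}
top {'fovy': 52.389711390772675, 'cx': 315.4462906134389, 'cy': 239.892645174711, 'extrinsics': array([[-0.02822683, -0.99556347,  0.0897587 ,  0.46063137],
       [-0.99959183,  0.02771668, -0.00692523,  0.08351699],
       [ 0.00440669, -0.08991754, -0.99593946,  0.91779194],
       [ 0.        ,  0.        ,  0.        ,  1.        ]])}
```

View pics/top0.png

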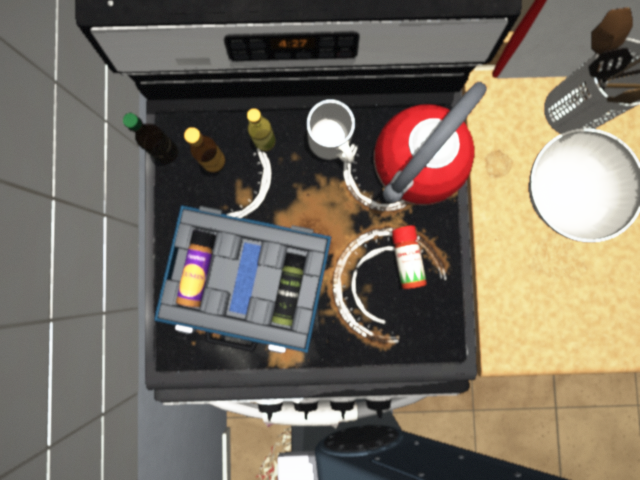

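View pics/scene0.png

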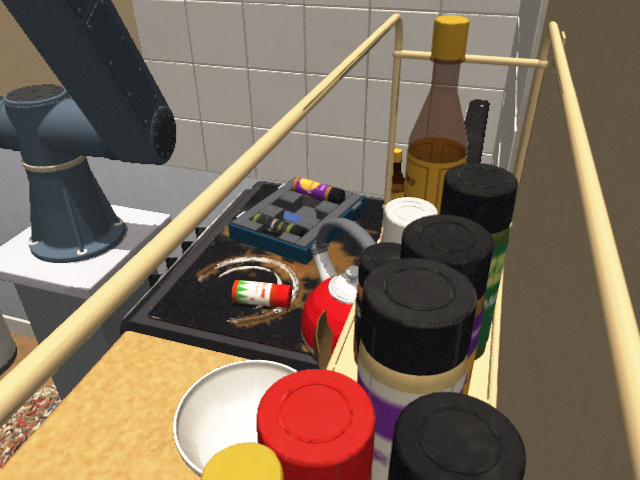

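The top view shows the case with the purple jar at about (195,270), the blue floor at (243,278) and the green jar at (289,288). The red-capped jar is at (409,257), with its cap up in the image. The scene view agrees: the case sits left-rear, and the red jar is at (262,293).

```bash
cat > h.py <<'E'
import numpy as np,cv2
from station import camera_params
def ray(n,px):
    c=camera_params(n);f=240/np.tan(np.radians(c["fovy"]/2));E=c["extrinsics"]
    return E[:3,3],E[:3,:3]@np.array([(px[0]-c["cx"])/f,(px[1]-c["cy"])/f,1])
def onz(n,px,z):
    o,d=ray(n,px);return o+d*(z-o[2])/d[2]
def proj(n,P):
    c=camera_params(n);f=240/np.tan(np.radians(c["fovy"]/2));E=c["extrinsics"]
    p=E[:3,:3].T@(np.array(P)-E[:3,3]);return f*p[0]/p[2]+c["cx"],f*p[1]/p[2]+c["cy"]
def mask(im,lo,hi,box):
    h=cv2.cvtColor(im,cv2.COLOR_BGR2HSV);m=cv2.inRange(h,np.array(lo),np.array(hi))
    z=np.zeros_like(m);x0,y0,x1,y1=box;z[y0:y1,x0:x1]=m[y0:y1,x0:x1];return z
def rect(m):
    cs=cv2.findContours(m,cv2.RETR_EXTERNAL,cv2.CHAIN_APPROX_NONE)[0]
    return cv2.minAreaRect(max(cs,key=cv2.contourArea))
E
python3 - <<'E'
from h import *
im=cv2.imread("pics/top0.png")
b=rect(mask(im,(100,90,90),(125,255,255),(225,235,265,320)))
print("blue",b,[onz("top",p,.010).round(4) for p in cv2.boxPoints(b)],onz("top",b[0],.010))
h=cv2.cvtColor(im,cv2.COLOR_BGR2HSV)
# red jar: bright or saturated pixels
r=mask(im,(0,0,110),(180,255,255),(385,215,440,300))
r=cv2.morphologyEx(r,cv2.MORPH_OPEN,np.ones((5,5)))
jr=rect(r);print("jar",jr,[onz("top",p,.022).round(4) for p in cv2.boxPoints(jr)],onz("top",jr[0],.022))
c=rect(mask(im,(0,150,100),(8,255,255),(385,215,428,248)));print("cap",c,onz("top",c[0],.022))
s=im[195:360,150:340];m=im[215:300,380:450]
cv2.imwrite("pics/crop1.png",np.hstack([cv2.resize(s,None,fx=3,fy=3,interpolation=2),cv2.resize(m,(210,495//1),interpolation=2)]))
cv2.imwrite("pics/crop1.png",cv2.resize(s,None,fx=3.6,fy=3.6,interpolation=2))
E
```

```text
blue ((245.07650756835938, 278.06817626953125), (17.66245460510254, 69.75375366210938), 12.652557373046875) [array([0.4169, 0.2405, 0.01  ]), array([0.542 , 0.2104, 0.01  ]), array([0.5339, 0.1784, 0.01  ]), array([0.4089, 0.2088, 0.01  ])] [0.47503648 0.20963318 0.01      ]
jar ((408.5522766113281, 250.4815216064453), (75.38375854492188, 34.11406326293945), 70.55996704101562) [array([ 0.5739, -0.043 ,  0.022 ]), array([ 0.5934, -0.1036,  0.022 ]), array([ 0.4608, -0.1435,  0.022 ]), array([ 0.4418, -0.0837,  0.022 ])] [ 0.51702031 -0.09356005  0.022     ]
cap ((404.6108093261719, 235.12754821777344), (19.463956832885742, 24.214088439941406), 79.99201965332031) [ 0.54561407 -0.08756754  0.022     ]
```

View pics/crop1.png

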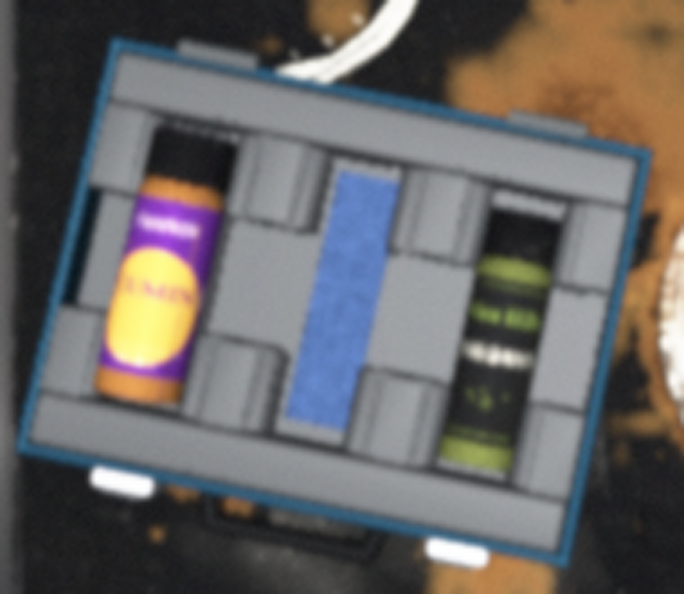

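The crop shows the blue strip running from (371,175) to (317,425), tilted about 12°. The purple jar sits high on its lips in the left cutout, and the green jar is home on the right.

Run:
```python
from h import *
im=cv2.imread("pics/top0.png")
C=[(115,38),(650,150),(567,565),(20,448)]
W=[onz("top",(x/3.6+150,y/3.6+195),.040) for x,y in C]
print(np.round(W,4),np.mean(W,0));W=np.array(W)
ang=lambda v:np.degrees(np.arctan2(v[1],v[0]))
print(ang(W[0]-W[3]),ang(W[1]-W[2]),ang(W[0]-W[1])-90,ang(W[3]-W[2])-90, np.linalg.norm(W[0]-W[3]),np.linalg.norm(W[0]-W[1]))
for z in(.052,): # purple base & cap ends by hand
  for p in((190,135),(140,395)): print("purple",onz("top",(p[0]/3.6+150,p[1]/3.6+195),z))
j=cv2.resize(im[215:300,375:445],None,fx=6,fy=6,interpolation=2)
s=cv2.imread("pics/scene0.png");k=cv2.resize(s[265:320,220:305],None,fx=4,fy=4,interpolation=2)
o=np.zeros((510,420+340,3),np.uint8);o[:,:420]=j;o[:220,420:]=k;cv2.imwrite("pics/crop2.png",o)
```

```text
[[0.6091 0.318  0.04  ]
 [0.5448 0.0499 0.04  ]
 [0.3411 0.0971 0.04  ]
 [0.4057 0.3656 0.04  ]] [0.47517674 0.20765057 0.04      ]
-13.170691439653178 -13.030315560013394 -13.476627080344784 -13.529449868046498 0.20886519774739346 0.275637417650522
purple [0.55747583 0.27788402 0.052     ]
purple [0.43041435 0.30323432 0.052     ]
```

View pics/crop2.png

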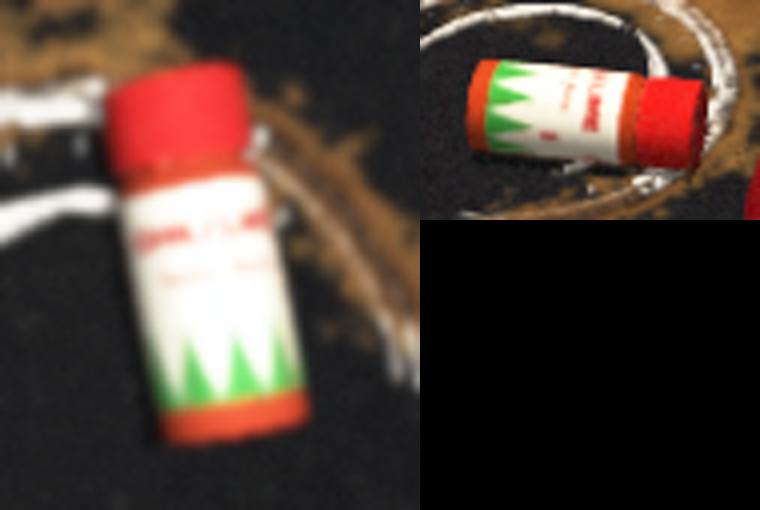

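```bash
cat >> h.py <<'E'
from scipy.spatial.transform import Rotation as R
def plan(target,axis_deg,s):
    """mm shift in tool axes (before turn) and turn about tool x so that tool z is across a jar of this yaw"""
    M=R.from_quat(s["tool_rot"]).as_matrix()
    a=np.radians(axis_deg);c=np.array([-np.sin(a),np.cos(a),0]);l=M.T@c
    t=np.arctan2(-l[1],l[2]);t=(t+np.pi/2)%np.pi-np.pi/2
    return (M.T@(np.array(target)-s["tcp_pos"])*1000).round(1),round(t,3)
E
python3 - <<'E'
from h import *
from station import status
cap=onz("top",(176/6+375,80/6+215),.025);base=onz("top",(237/6+375,428/6+215),.025)
v=cap-base;a=np.degrees(np.arctan2(v[1],v[0]));m=(cap+base)/2
print(cap,base,np.linalg.norm(v),a,m)
w=[onz("top",(x/6+375,y/6+215),.025) for x,y in((133,262),(282,250))];print("width",np.linalg.norm(w[0]-w[1]),np.mean(w,0))
# scene check: predicted pixel ends vs seen cap (422+..)
for P in(cap,base): print(proj("scene",P*[1,1,0]+[0,0,.022]))
print("seen",(285+685-420-0)/1, ((685-420)/4+220,125/4+265),((480-420)/4+220,105/4+265))
s=status.sense();print(R.from_quat(s["tool_rot"]).as_matrix().round(3),s["tcp_pos"])
print(plan([m[0],m[1],.12],a,s))
E
```

```text
[ 0.55791617 -0.08704507  0.025     ] [ 0.45107388 -0.10084353  0.025     ] 0.10772962472744113 7.358901320642291 [ 0.50449502 -0.0939443   0.025     ]
width 0.045771384220419424 [ 0.50359227 -0.0942655   0.025     ]
(np.float64(288.6254171341567), np.float64(297.1543943561265))
(np.float64(234.6924200672311), np.float64(291.0078909811078))
seen 550.0 (286.25, 296.25) (235.0, 291.25)
[[-0.     0.957  0.289]
 [ 0.002  0.289 -0.957]
 [-1.     0.    -0.002]] [ 0.18033265 -0.59771975  0.23041625]
(array([ 111.3,  455.7, -388.6]), np.float64(0.164))
```

>>> arm_command(series=[[[0,32,-27,0],[0,32,-27,0],[0,32,-27,0],[0,32,-27,0],[0,32,-27,0],[0,32,-27,0],[0,32,-27,0],[0,32,-27,0],[0,32,-27,0],[0,32,-27,0]]], jaw=100, force=40)

```text
t: 1.1
tcp_pos: [0.4094, -0.2458, 0.2311]
tool_rot: [0.422, 0.568, -0.422, 0.567]
force: [0.6, -0.3, -0.2]
finger_gap: 1.002
```

>>> arm_command(series=[[[10,34,-29,0],[20,34,-30,0],[20,34,-30,0],[20,33,-30,0],[20,0,0,0.08],[10,0,0,0.084],[0,0,0,0],[0,0,0,0]]])

```text
t: 1.9
tcp_pos: [0.5037, -0.0946, 0.1312]
tool_rot: [0.466, 0.532, -0.466, 0.531]
force: [-0.5, -0.8, 0.1]
finger_gap: 0.998
```

Run:
```python
from h import *
from station import status
s=status.sense();print(s["t"],s["tcp_pos"],s["force"]);print(plan([.504,-.094,.004],7.4,s))
```

```text
1.9 [ 0.50368404 -0.09460614  0.13120991] [-0.46028903 -0.79256115  0.1468592 ]
(array([127.2,   0.5,  -0.5]), np.float64(0.001))
```

>>> arm_command(series=[[[30,0,0,0],[30,0,0,0],[25,0,0,0],[20,0,0,0],[12,0,0,0],[9,0,0,0],[0,0,0,0]]])

```text
t: 2.6
tcp_pos: [0.5038, -0.0949, 0.005]
tool_rot: [0.467, 0.531, -0.467, 0.531]
force: [0.9, 0.7, 0.2]
finger_gap: 1.002
```

>>> arm_command(series=[[[0,0,0,0],[0,0,0,0],[0,0,0,0],[0,0,0,0],[0,0,0,0],[0,0,0,0],[0,0,0,0],[0,0,0,0]]], jaw=0, force=40)

```text
t: 3.4
tcp_pos: [0.5043, -0.0947, 0.0062]
tool_rot: [0.467, 0.531, -0.467, 0.532]
force: [0.2, 1.4, 5.8]
finger_gap: 0.497
```

>>> arm_command(series=[[[-10,0,0,0],[-20,0,0,0],[-30,0,0,0],[-30,0,0,0],[-30,0,0,0],[-10,0,0,0],[0,0,0,0]]])

```text
t: 4.1
tcp_pos: [0.5046, -0.0949, 0.1369]
tool_rot: [0.467, 0.53, -0.466, 0.532]
force: [-0.8, 1.1, -0.6]
finger_gap: 0.498
```

Run:
```python
from h import *
from station import status,snapshot
s=status.sense();print(s["t"],s["tcp_pos"],s["force"],s["finger_gap"]);print(plan([.475,.2088,.09],-13.4,s))
t=snapshot("top")[:,:,::-1];k=snapshot("scene")[:,:,::-1]
cv2.imwrite("pics/t1.png",np.hstack([cv2.resize(t[150:350,330:480],(400,533)),cv2.resize(k[200:350,200:310],(390,533))]))
```

```text
4.1 [ 0.50463026 -0.09492367  0.13691395] [-0.7960601   1.08879484 -0.64202983] 0.49809140910839894
(array([  46.3,    9.5, -305.1]), np.float64(0.363))
```

View pics/t1.png

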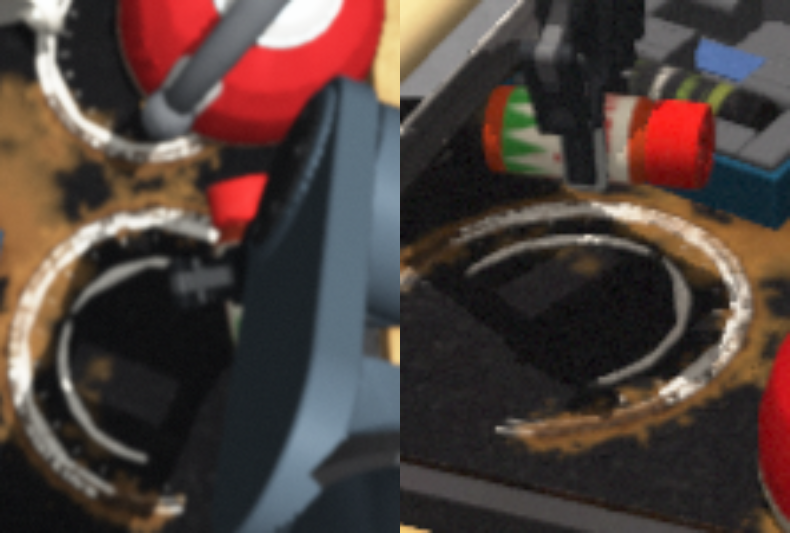

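The jar is held level at about its middle, with the cap pointing forward. Next I carry it over the case.

>>> arm_command(series=[[[0,1,-30,0],[0,1,-40,0],[0,1,-40,0],[0,1,-40,0],[0,1,-40,0],[0,1,-40,0],[0,1,-40,0],[0,2.5,-35,0]]])

```text
t: 5.0
tcp_pos: [0.472, 0.2107, 0.1333]
tool_rot: [0.465, 0.532, -0.468, 0.53]
force: [1.1, -0.4, -0.3]
finger_gap: 0.491
```

>>> arm_command(series=[[[0,0,0,0.121],[0,0,0,0.121],[0,0,0,0.121],[15,0,0,0],[15,0,0,0],[10,0,0,0],[0,0,0,0],[0,0,0,0]]])

```text
t: 5.8
tcp_pos: [0.4736, 0.2089, 0.0945]
tool_rot: [-0.554, -0.438, 0.556, -0.438]
force: [-0.1, 0.1, -0.7]
finger_gap: 0.496
```

Run:
```python
from h import *
from station import status,snapshot
s=status.sense();print(s["t"],s["tcp_pos"],s["force"],s["finger_gap"]);print(plan([.475,.2088,.034],-13.4,s))
t=snapshot("top")[:,:,::-1];k=snapshot("scene")[:,:,::-1]
cv2.imwrite("pics/t2.png",np.hstack([cv2.resize(t[195:365,140:340],(400,340)),cv2.resize(k[150:270,225:365],(397,340))]))
```

```text
5.8 [0.4735958  0.20894969 0.09453799] [-0.12190521  0.13347333 -0.68942603] 0.4958821985028185
(array([60.5,  1.5, -0.2]), np.float64(-0.001))
```

View pics/t2.png

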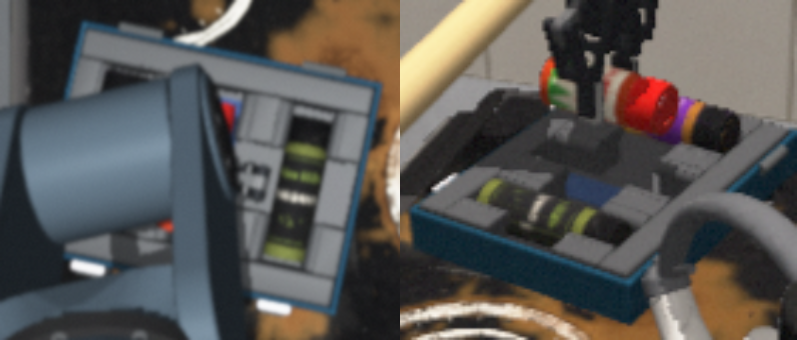

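The held jar is over the blue cutout and parallel to it. I lower it now.

>>> arm_command(series=[[[15,1,0,0],[15,0.5,0,0],[12,0,0,0],[8,0,0,0],[5,0,0,0],[0,0,0,0]]])

```text
t: 6.5
tcp_pos: [0.4754, 0.2088, 0.0399]
tool_rot: [-0.555, -0.438, 0.555, -0.438]
force: [-0.4, -0.2, 0.3]
finger_gap: 0.5
```

>>> arm_command(series=[[[3,0,0,0],[3,0,0,0],[3,0,0,0],[0,0,0,0]]])

```text
t: 6.9
tcp_pos: [0.477, 0.2099, 0.0325]
tool_rot: [0.557, 0.438, -0.554, 0.438]
force: [0.1, 3.9, 5.6]
finger_gap: 0.5
```

>>> arm_command(series=[[[3,0,0,0],[3,0,0,0],[3,0,0,0],[0,0,0,0]]])

```text
t: 7.3
tcp_pos: [0.4775, 0.2099, 0.0242]
tool_rot: [0.557, 0.437, -0.553, 0.438]
force: [0.1, 3.2, 8.8]
finger_gap: 0.498
```

>>> arm_command(series=[[[3,0,0,0],[3,0,0,0],[0,0,0,0]]])

```text
t: 7.6
tcp_pos: [0.4777, 0.2101, 0.0171]
tool_rot: [0.557, 0.437, -0.553, 0.438]
force: [2.4, 5.1, -0.7]
finger_gap: 0.493
```

>>> arm_command(series=[[[1,0,0,0],[1,0,0,0],[0,0,0,0]]])

```text
t: 7.9
tcp_pos: [0.4775, 0.2101, 0.0162]
tool_rot: [0.557, 0.437, -0.553, 0.438]
force: [-0.7, 5.0, 10.1]
finger_gap: 0.497
```

>>> arm_command(series=[[[0,0,0,0],[0,0,0,0],[0,0,0,0],[0,0,0,0],[0,0,0,0]]], jaw=75)

```text
t: 8.4
tcp_pos: [0.4753, 0.2086, 0.0141]
tool_rot: [-0.555, -0.438, 0.555, -0.438]
force: [-0.5, -0.2, 1.2]
finger_gap: 0.752
```

>>> arm_command(series=[[[-5,0,0,0],[-15,0,0,0],[-25,0,0,0],[-30,0,0,0],[-15,0,0,0],[0,0,0,0]]])

```text
t: 9.0
tcp_pos: [0.4771, 0.2091, 0.1067]
tool_rot: [0.557, 0.437, -0.553, 0.439]
force: [-0.7, 0.6, -0.3]
finger_gap: 0.748
```

>>> arm_command(series=[[[0,0,0,0],[0,0,0,0],[0,0,0,0],[0,0,0,0],[0,0,0,0],[0,0,0,0],[0,0,0,0]]], jaw=0)

```text
t: 9.7
tcp_pos: [0.4755, 0.2087, 0.1042]
tool_rot: [-0.555, -0.438, 0.555, -0.438]
force: [-0.4, -0.3, 0.4]
finger_gap: 0.002
```

Run:
```python
from h import *
from station import status,snapshot
s=status.sense();print(s["t"],s["tcp_pos"],s["force"],s["finger_gap"]);print(plan([.475,.2088,.06],-13.4,s),plan([.494,.2906,.08],-13.4,s))
k=snapshot("scene")[:,:,::-1]
cv2.imwrite("pics/t3.png",cv2.resize(k[150:270,225:365],(700,600),interpolation=2))
```

```text
9.7 [0.47547396 0.20874775 0.10418021] [-0.40515374 -0.26383798  0.38156203] 0.0023575652096481945
(array([44.2, -0.5,  0.1]), np.float64(-0.0)) (array([ 24.2,  -1. , -83.9]), np.float64(-0.0))
```

View pics/t3.png

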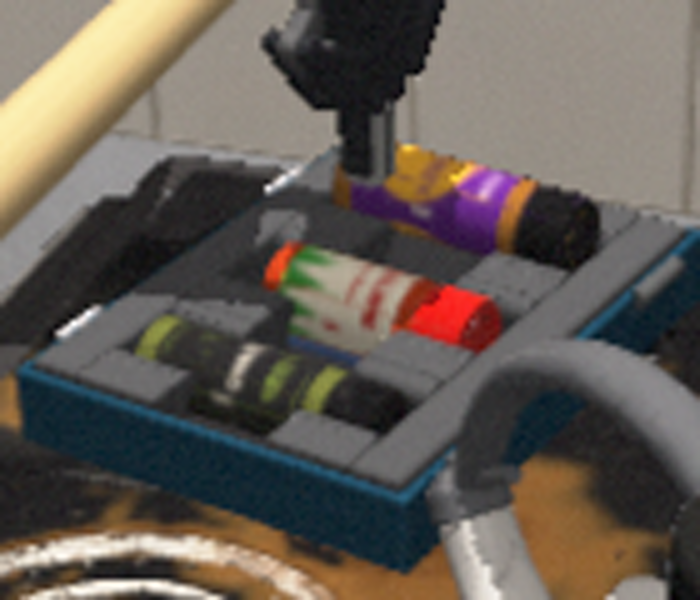

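The red jar now lies in its cutout, low like the green one; the purple jar is still high. I probe the red jar's crown with the shut fingertips.

>>> arm_command(series=[[[20,-0.5,0,0],[15,0,0,0],[9,0,0,0],[3,0,0,0],[3,0,0,0],[3,0,0,0],[0,0,0,0],[0,0,0,0]]])

```text
t: 10.55
tcp_pos: [0.4754, 0.2091, 0.0535]
tool_rot: [0.556, 0.438, -0.554, 0.439]
force: [-2.9, -1.0, 13.3]
finger_gap: 0.0
```

>>> arm_command(series=[[[1,0,0,0],[1,0,0,0],[0,0,0,0],[0,0,0,0]]])

```text
t: 10.95
tcp_pos: [0.4754, 0.2091, 0.0533]
tool_rot: [0.556, 0.438, -0.554, 0.439]
force: [-4.7, -0.9, 28.8]
finger_gap: 0.005
```

>>> arm_command(series=[[[-15,0,0,0],[-5,20,0,0],[0,20,0,0],[10,0,0,0],[5,0,0,0],[3,0,0,0],[0,0,0,0],[0,0,0,0]]])

```text
t: 11.75
tcp_pos: [0.5132, 0.1997, 0.053]
tool_rot: [0.555, 0.438, -0.555, 0.439]
force: [-1.2, -1.5, 18.1]
finger_gap: -0.001
```

>>> arm_command(series=[[[-15,0,0,0],[-3,-40,0,0],[0,-40,0,0],[10,0,0,0],[5,0,0,0],[3,0,0,0],[0,0,0,0],[0,0,0,0]]])

```text
t: 12.55
tcp_pos: [0.4331, 0.2184, 0.0533]
tool_rot: [-0.554, -0.439, 0.557, -0.437]
force: [-10.0, 3.4, 30.9]
finger_gap: 0.004
```

The crown is at about 53 mm at the middle and both ends, so the red jar is home. Next, the purple jar.

>>> arm_command(series=[[[-10,0,0,0],[-25,0,0,0],[-15,20,-20,0],[0,20,-32,0],[0,0,-32,0],[0,0,0,0],[0,0,0,0]]])

```text
t: 13.25
tcp_pos: [0.4944, 0.2906, 0.1005]
tool_rot: [-0.554, -0.438, 0.555, -0.438]
force: [0.8, -1.3, -0.3]
finger_gap: 0.001
```

Run:
```python
from h import *
from station import status
s=status.sense();print(s["t"],s["tcp_pos"],s["force"]);print(plan([.494,.2906,.073],-13.4,s))
```

```text
13.25 [0.49444694 0.29062334 0.10049427] [ 0.78855876 -1.33460456 -0.25968708]
(array([27.5, -0.4,  0.1]), np.float64(0.001))
```

>>> arm_command(series=[[[15,0,0,0],[10,0,0,0],[4,0,0,0],[3,0,0,0],[0,0,0,0]]])

```text
t: 13.75
tcp_pos: [0.4937, 0.2898, 0.0693]
tool_rot: [-0.554, -0.438, 0.556, -0.438]
force: [-0.9, 0.2, -0.4]
finger_gap: 0.004
```

>>> arm_command(series=[[[3,0,0,0],[3,0,0,0],[3,0,0,0],[3,0,0,0],[0,0,0,0]]])

```text
t: 14.25
tcp_pos: [0.4973, 0.2907, 0.0595]
tool_rot: [0.557, 0.437, -0.553, 0.439]
force: [0.9, -1.7, 9.6]
finger_gap: -0.001
```

>>> arm_command(series=[[[2,0,0,0],[2,0,0,0],[2,0,0,0],[0,0,0,0],[0,0,0,0]]])

```text
t: 14.75
tcp_pos: [0.4953, 0.2908, 0.0532]
tool_rot: [0.556, 0.438, -0.554, 0.438]
force: [-1.7, -0.0, 10.9]
finger_gap: 0.005
```

>>> arm_command(series=[[[1,0,0,0],[1,0,0,0],[0,0,0,0],[0,0,0,0]]])

```text
t: 15.15
tcp_pos: [0.4949, 0.291, 0.0523]
tool_rot: [0.556, 0.438, -0.554, 0.438]
force: [-4.6, -1.3, 18.4]
finger_gap: -0.001
```

>>> arm_command(series=[[[-15,0,0,0],[-5,22,0,0],[0,23,0,0],[10,0,0,0],[5,0,0,0],[4,0,0,0],[0,0,0,0],[0,0,0,0]]])

```text
t: 15.95
tcp_pos: [0.5372, 0.2799, 0.052]
tool_rot: [-0.554, -0.438, 0.555, -0.439]
force: [-2.6, -3.0, 14.3]
finger_gap: 0.004
```

>>> arm_command(series=[[[-15,0,0,0],[-4,-45,0,0],[0,-45,0,0],[10,0,0,0],[5,0,0,0],[3,0,0,0],[0,0,0,0],[0,0,0,0]]])

```text
t: 16.75
tcp_pos: [0.4495, 0.3012, 0.0523]
tool_rot: [-0.554, -0.439, 0.556, -0.437]
force: [-6.5, 1.5, 13.7]
finger_gap: 0.002
```

Purple's crown is at 52–53 mm at the middle and both ends. I retract and check with the cameras.

>>> arm_command(series=[[[-15,0,0,0],[-35,0,0,0],[-45,0,0,0],[-45,0,0,0],[0,0,45,0],[0,0,45,0],[0,0,45,0],[0,0,45,0],[0,0,45,0],[0,0,45,0]]])

```text
t: 17.75
tcp_pos: [0.389, 0.0361, 0.1915]
tool_rot: [0.556, 0.437, -0.555, 0.439]
force: [0.5, -0.5, 0.9]
finger_gap: 0.0
```

>>> arm_command(series=[[[0,0,45,0],[0,0,45,0],[0,0,45,0],[0,0,45,0],[0,0,45,0],[0,0,0,0],[0,0,0,0],[0,0,0,0]]])

```text
t: 18.55
tcp_pos: [0.3358, -0.1799, 0.1911]
tool_rot: [0.555, 0.439, -0.555, 0.438]
force: [0.3, 0.3, -0.4]
finger_gap: -0.001
```

Run:
```python
from h import *
from station import status,snapshot
s=status.sense();print(s["t"],s["tcp_pos"],s["force"])
t=snapshot("top")[:,:,::-1];k=snapshot("scene")[:,:,::-1]
cv2.imwrite("pics/t4.png",np.hstack([cv2.resize(t[90:365,110:360],(400,440)),cv2.resize(k[150:270,225:365],(400,440))]))
```

```text
18.55 [ 0.33575407 -0.1799494   0.19111871] [ 0.26598137  0.27216532 -0.4152554 ]
```

View pics/t4.png

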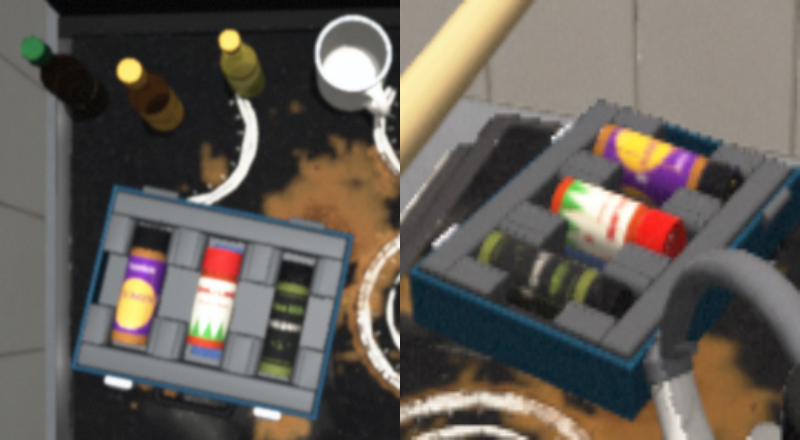

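Both jars lie level and low between the lips, like the green one. The mug and bottles are where they were.

```bash
python3 -c "
from station import ticket
print(ticket.sign_off())"
```

```text
the job is handed in; nothing more can be done
None
```

Both jars are pressed home, and I handed the job in at about 18.7 s. I gripped the red-capped jar at its middle, lowered it into the blue-floored cutout and pressed it past the lips while still holding it. I then pressed both jars' crowns with the shut fingertips.

- **Red jar:** under 13–31 N, its crown stood at 53–53.5 mm at the middle and both ends. A fully seated jar would be at 54 mm.
- **Purple jar:** under 11–18 N, its crown stood at 52–53 mm at the middle and both ends. A fully seated jar would be at 53 mm.
- **Cameras:** the last pictures from both cameras show the two jars lying level like the green one. In the top view the mug and bottles stand where they did at the start. The gripper was well clear of everything.

No check failed or disagreed.

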